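# Stand fresh phones in the curing rack

### The job

Move the phones that came from the press out of the leaning sorter into the curing rack, so that their new screens cure upright. Someone left a blue spudger lying on the rack: first take it off and lay it flat on the worktop, clear of the rack. Then squeeze and hold the red thumb release and slide the rack's end comb all the way out, and stand every phone on its long edge in a slot of its own, fully down and with its end up to the back stop of the fixed comb; last, squeeze the release again, slide the end comb in until the phones' free ends are in its slots and its wall is right up to them, and let go so that it locks. Leave the bottle, power brick and memory stick where they are.

Things in the scene. Friction and masses are not known exactly. Their poses are not given: they have to be found in the camera images.
- rack: Curing rack fixed to the worktop: dark grey base 196 x 290 x 12 mm, white combs; y axis along the slots, base from y = -140 to +150. Origin on the worktop. Fixed comb y = +65 to +135 mm: 5 slots 10.5 mm wide at x = -76, -38, 0, 38, 76, lands 44 mm high (top edges rounded, 4 mm). Slot floor z = 12 mm. Back stop: wall face at y = +135, 52 mm high. A phone fully home ends at y = -11.
- slot_1 (a point): Seat 1 of the rack: on the slot's floor (12 mm above the worktop), at the middle of a phone that is fully home against the back stop. Slot at x = -76 mm in the rack's frame; axes as the rack's.
- slot_2 (a point): Seat 2 of the rack: on the slot's floor (12 mm above the worktop), at the middle of a phone that is fully home against the back stop. Slot at x = -38 mm in the rack's frame; axes as the rack's.
- slot_3 (a point): Seat 3 of the rack: on the slot's floor (12 mm above the worktop), at the middle of a phone that is fully home against the back stop. Slot at x = 0 mm in the rack's frame; axes as the rack's.
- slot_4 (a point): Seat 4 of the rack: on the slot's floor (12 mm above the worktop), at the middle of a phone that is fully home against the back stop. Slot at x = 38 mm in the rack's frame; axes as the rack's.
- slot_5 (a point): Seat 5 of the rack: on the slot's floor (12 mm above the worktop), at the middle of a phone that is fully home against the back stop. Slot at x = 76 mm in the rack's frame; axes as the rack's.
- end_comb (a joint): Slide of the end comb (m): 0 = farthest in; grows as it moves out along the rack's -y, to 0.101 = all the way out. Wall's face at rack y = 40 mm minus this (at 0.051 it touches a phone that is fully home). A toothed lock holds it every 6 mm (.. 0.047, 0.053, 0.059 .. 0.095, 0.101); freed by the release it slides with about 1 N; let go between teeth it snaps to the nearest, up to 3 mm.
- release (a joint): Travel of the red thumb button (m): 0 = out, comb locked; 0.006 = fully in, pushed along the rack's +x. Spring: 6 N to start, 12 N fully in. The lock is free of its teeth from 0.0045 on; let go, the button springs out again when the lock finds its teeth.
- comb_wall (a point): Middle of the end comb's wall face that looks to the phones, 30 mm above the worktop; axes as the rack's. From the wall the comb reaches 22 mm towards +y, with five slots in line with those of the fixed comb, mouths rounded (radius 4 mm), top 45 mm above the worktop.
- grip (a point): Middle of the end comb's grip, 46 mm behind the wall's face, 60 mm above the worktop: black post 34 mm wide (rack x), 30 mm long (y), top 82 mm above the worktop, on a sled 30 mm high; the red button (20 mm across) stands 10 mm out of its -x face: 44 mm over both. Pinched across rack x, one finger pushes the button in, the other bears on the post. Axes as the rack's.
- thumb_face (a point): Centre of the outer face of the red button.
- sorter: Grey plastic sorter fixed to the worktop: base 226 x 170 x 10 mm, origin at the centre of its underside. Five slots along its y axis, 42 mm apart, 11 mm wide between fins about 33 mm high that lean 20 degrees towards its -x; low end strips at y = +-79 mm, 28 mm high.
- phone_1: Phone, black screen, blue case, 146 x 71 x 8 mm, 0.17 kg. Origin: centre of its back face; x along its length, y along its width, z out of the screen (its middle lies 4 mm along z). At first on its long edge in a sorter slot, leaning about 20 degrees towards the sorter's -x, y axis up, upper edge 77 to 80 mm above the worktop. May be absent.
- phone_2: Phone, black screen, blue case, 146 x 71 x 8 mm, 0.17 kg. Origin: centre of its back face; x along its length, y along its width, z out of the screen (its middle lies 4 mm along z). At first on its long edge in a sorter slot, leaning about 20 degrees towards the sorter's -x, y axis up, upper edge 77 to 80 mm above the worktop. May be absent.
- phone_3: Phone, black screen, blue case, 146 x 71 x 8 mm, 0.17 kg. Origin: centre of its back face; x along its length, y along its width, z out of the screen (its middle lies 4 mm along z). At first on its long edge in a sorter slot, leaning about 20 degrees towards the sorter's -x, y axis up, upper edge 77 to 80 mm above the worktop. May be absent.
- phone_4: Phone, black screen, blue case, 146 x 71 x 8 mm, 0.17 kg. Origin: centre of its back face; x along its length, y along its width, z out of the screen (its middle lies 4 mm along z). At first on its long edge in a sorter slot, leaning about 20 degrees towards the sorter's -x, y axis up, upper edge 77 to 80 mm above the worktop. May be absent.
- phone_5: Phone, black screen, blue case, 146 x 71 x 8 mm, 0.17 kg. Origin: centre of its back face; x along its length, y along its width, z out of the screen (its middle lies 4 mm along z). At first on its long edge in a sorter slot, leaning about 20 degrees towards the sorter's -x, y axis up, upper edge 77 to 80 mm above the worktop. May be absent.
- flux_bottle: Dropper bottle, 32 mm across, 100 mm tall, origin at its foot. Bystander.
- power_brick: Black laptop power brick, 50 x 128 x 32 mm, lying flat, origin at its foot. Bystander.
- spudger: Blue plastic spudger (a pen-like prying tool) lying flat, 8 x 80 x 8 mm, origin at the middle of its underside, y along its length (from y = -32 to +40 mm). At first it lies on the base of the rack, behind the end comb, across its rail.
- usb_stick: Dark memory stick lying flat, 17 x 54 x 8 mm. Bystander.

How it is judged:
On the way, in this order (a step that is already met when the one before it is completed fails the run):
1. the spudger lies flat on the worktop, off the rack (height (world z) of spudger below 0.005 m and angle between spudger's own z axis and vertical below 0.1 rad and linear speed of spudger below 0.03 m/s), for 0.2 s.
2. the end comb is slid all the way out (at least 92 mm) (value of joint end_comb above 0.092 m), for 0.2 s.
3. with the comb still out (more than 80 mm), every phone stands on its long edge in a slot of the rack, fully down, its end within 15 mm of the back stop (value of joint end_comb above 0.08 m and angle between the y axis of each of phone_1, phone_2, phone_3, phone_4, phone_5 and the z axis of rack, either way round below 0.12 rad and angle between the x axis of each of phone_1, phone_2, phone_3, phone_4, phone_5 and the y axis of rack, either way round below 0.12 rad and z of phone_1 in the frame of rack between 0.042 and 0.0525 m and y of phone_1 in the frame of rack between 0.047 and 0.068 m and x of phone_1 in the frame of rack between -0.09 and 0.09 m and z of phone_2 in the frame of rack between 0.042 and 0.0525 m and y of phone_2 in the frame of rack between 0.047 and 0.068 m and x of phone_2 in the frame of rack between -0.09 and 0.09 m and z of phone_3 in the frame of rack between 0.042 and 0.0525 m and y of phone_3 in the frame of rack between 0.047 and 0.068 m and x of phone_3 in the frame of rack between -0.09 and 0.09 m and z of phone_4 in the frame of rack between 0.042 and 0.0525 m and y of phone_4 in the frame of rack between 0.047 and 0.068 m and x of phone_4 in the frame of rack between -0.09 and 0.09 m and z of phone_5 in the frame of rack between 0.042 and 0.0525 m and y of phone_5 in the frame of rack between 0.047 and 0.068 m and x of phone_5 in the frame of rack between -0.09 and 0.09 m and linear speed of each of phone_1, phone_2, phone_3, phone_4, phone_5 below 0.03 m/s), for 0.3 s.
4. the end comb is slid in until its wall is within 9 mm of every phone's end, and locked (y of each of phone_1, phone_2, phone_3, phone_4, phone_5 in the frame of comb_wall below 0.082 m and value of joint release below 0.001 m), for 0.2 s.
At the end, for the whole second after the job is handed in: every phone at rest on its long edge in a slot (upright within 0.12 rad, down within 5 mm, end within 15 mm of the back stop); the end comb's wall within 9 mm of every phone's free end and its release out (under 1 mm); the spudger flat on the worktop, off the rack (all of step 1 and all of step 4 and angle between the y axis of each of phone_1, phone_2, phone_3, phone_4, phone_5 and the z axis of rack, either way round below 0.12 rad and angle between the x axis of each of phone_1, phone_2, phone_3, phone_4, phone_5 and the y axis of rack, either way round below 0.12 rad and z of phone_1 in the frame of rack between 0.042 and 0.0525 m and y of phone_1 in the frame of rack between 0.047 and 0.068 m and x of phone_1 in the frame of rack between -0.09 and 0.09 m and z of phone_2 in the frame of rack between 0.042 and 0.0525 m and y of phone_2 in the frame of rack between 0.047 and 0.068 m and x of phone_2 in the frame of rack between -0.09 and 0.09 m and z of phone_3 in the frame of rack between 0.042 and 0.0525 m and y of phone_3 in the frame of rack between 0.047 and 0.068 m and x of phone_3 in the frame of rack between -0.09 and 0.09 m and z of phone_4 in the frame of rack between 0.042 and 0.0525 m and y of phone_4 in the frame of rack between 0.047 and 0.068 m and x of phone_4 in the frame of rack between -0.09 and 0.09 m and z of phone_5 in the frame of rack between 0.042 and 0.0525 m and y of phone_5 in the frame of rack between 0.047 and 0.068 m and x of phone_5 in the frame of rack between -0.09 and 0.09 m and linear speed of each of phone_1, phone_2, phone_3, phone_4, phone_5 below 0.03 m/s); the robot touches nothing.
It fails at once if the bottle, the power brick or the memory stick is shifted by more than 40 mm or the bottle knocked over (distance of any of flux_bottle, power_brick, usb_stick from where it was at the start of the episode above 0.04 m or angle between flux_bottle's own z axis and vertical above 0.6 rad).
Of phone_1, phone_2, phone_3, phone_4, phone_5 only 3 to 5 are there at a start; the rules pass over those that are not, and their reading is None.
At some moment in a run one of phone_1, phone_2, phone_3, phone_4, phone_5, spudger may be knocked a few centimetres aside while the robot is not near it.
It also fails if it takes over 210 s, if anything falls off the work surface, if the arm or the gripper's body presses on something with over 40 N, if the wrist force passes 120 N, or if a joint passes its speed limit or range.

### The arm

A 7-joint arm with a two-finger parallel gripper is mounted at the origin on a cart in front of the work surface, level with it; the furniture and walls round the work are solid. World frame = base frame: x ahead of the robot, y to its left, z up, the work surface at z = 0. Lengths are in m, angles in rad, forces in N, time in s.
With the tool pointing down it reaches from about 0.4 to 0.85 m from the base axis. Payload 10.4 kg.
Tool frame: the origin (TCP) lies midway between the tips of the shut fingers; the grasp point (between the pads) lies 19 mm behind it (ctrl.hold_point_z is the distance from the TCP to the grasp point, in m); z points along the fingers, y is the line along which they close (so a half turn about z gives the same grasp; the last joint's range is limited). The gripper opens to 85 mm and grips with 20 to 120 N. Pads are 22 mm wide; open, the fingers measure 114 mm over their backs; the gripper's body (76 mm by 85 mm) begins 54 mm behind the grasp point. The pads swing forward as they close: fully open they stand 13 mm farther back than shut.
Start: joints at [-0.023, 0.332, -0.065, 1.46, 0.022, 1.35, -0.088], TCP at [0.625, 0, 0.231] pointing down, gripper open.
Joint ranges: [-2.6, 2.6], [-0.5, 2.12], [-1.47, 1.34], [0.16, 2.42], [-1.27, 4.41], [0.06, 2.06], [-2.6, 2.6]. Speed limits (rad/s): [2.22, 2.22, 2.79, 2.79, 3.14, 3.14, 3.14].

### API

Orientations are given as a unit quaternion [w, x, y, z].
In Python, from cell import ctrl gives the robot as it stands.
- The arm moves only by the tool send_rows, never from a script. Its argument "rows" is a list of rows, each a list of 5 numbers: the finger opening in mm, from 0 to 85.4, then the shift along the world's x, y, z in mm, then the turn about the world's z in degrees. In form: [[grip, tx, ty, tz, turn], ...]. A call has 1 to 10 rows; each row is the pose to reach, as a shift and turn from the pose commanded when the call began; what a row does not reach only later rows make up. A row lasts 1/12 s, in which the tool goes at most 41.7 mm and 7.16 degrees, less where a joint would pass 70% of its speed; a pose out of reach is approached as far as the arm can. A call with a gripper value outside its range is refused whole. The fingers move at their own pace and stop on an object; "grip_force" is the grip in N (left out, the last holds). Time passes only in rows, so rows that repeat a pose let the fingers close. It gives the time, the measured TCP pose, the force, the opening and the grip force at its end, in the units of the state.
- ctrl.get_obs(): the state, without advancing time (a new reading comes with each control period).
- ctrl.snapshot(name): name is "scene" or "side" or "wrist"; returns a dict with "img" (400x640x3 uint8, blue, green, red), "camera_matrix" (3x3 intrinsics, pixels), "distortion" ([k1, k2, p1, p2, k3] as OpenCV has them; the pictures are not rectified), "rvec" (rotation vector, rad) and "tvec" (3), from world to camera coordinates, as OpenCV has them. Camera axes: x right, y down, z forward; pixel columns grow to the right and rows downward; lengths in m; the calibration is good to about 2 mm. A picture is of the moment at which its call begins. There is no depth.
- ctrl.finish_job(): hands the job in; it is judged then, once.
The state is a dict: "time": time; "joint_pos": joint angles; "qd": joint speeds; "effort": joint torques, N m; "tcp_pos": TCP position; "ee_rot": TCP orientation; "ft_force": force on the tool from outside, world axes, zero at the start; "wrist_torque": the same for the moment, N m; "width": finger opening in m; "grip_force": force on a finger pad.
Only numpy, scipy, OpenCV 4.12 (cv2) and the standard library are available. Lean on these libraries where they do the work, as an engineer would, in place of code of your own. Each camera call takes 0.05 s, during which the arm holds its last target. There are 200 camera calls.

## Working session

There is one attempt and no reset: what is moved stays moved. The work goes in short steps, Python scripts to look and compute and a tool call to move; the robot and the scene stay as the last step left them, time stands still between calls to the robot, and variables do not carry over. Pictures are saved under pics/ and viewed, at most 14 in all, crops included, and the job is handed in when it is done.

Besides the shell and the picture viewer there is one more tool, called after ">>>" as name(argument=value, ...), one argument or row to a line, values as JSON. send_rows: Moves the arm, as the interface text tells. Its arguments: {"type":"object","properties":{"rows":{"type":"array"},"grip_force":{"type":"number"}},"required":["rows"]}

```bash
mkdir -p pics; ls
cat > h.py <<'E'
import numpy as np, cv2
from cell import ctrl
def snap(n,f=None):
    s=ctrl.snapshot(n)
    if f: cv2.imwrite('pics/'+f,s['img'])
    return s
def ray(s,uv,z):
    K=np.array(s['camera_matrix'],float);D=np.array(s['distortion'],float)
    R=cv2.Rodrigues(np.array(s['rvec'],float))[0];t=np.array(s['tvec'],float).ravel()
    p=cv2.undistortPoints(np.array(uv,float).reshape(-1,1,2),K,D).reshape(-1,2)
    d=np.c_[p,np.ones(len(p))]@R; c=-R.T@t
    z=np.broadcast_to(z,len(p))
    return c+d*((z-c[2])/d[:,2])[:,None]
def proj(s,P):
    return cv2.projectPoints(np.array(P,float).reshape(-1,3),np.array(s['rvec'],float),np.array(s['tvec'],float),np.array(s['camera_matrix'],float),np.array(s['distortion'],float))[0].reshape(-1,2)
E
python3 - <<'E'
from h import *
for n in ['scene','side','wrist']:
    s=snap(n,n+'0.png'); R=cv2.Rodrigues(np.array(s['rvec'],float))[0]; print(n,-R.T@np.array(s['tvec']).ravel(),R[2])
o=ctrl.get_obs();print(o, ctrl.hold_point_z)
E
```

```text
pics
scene [-0.38100782  0.83334092  1.00586017] [ 0.59821265 -0.54006643 -0.59200496]
side [-0.89360413  0.10156747  1.07531605] [ 0.81464103 -0.05763548 -0.57709457]
wrist [0.62559478 0.07983275 0.37253679] [-4.74787775e-04 -3.09644674e-01 -9.50852223e-01]
{'time': 0.15, 'joint_pos': array([-0.02259148,  0.33266866, -0.06470508,  1.46073202,  0.02160997,
        1.34988474, -0.08850419]), 'qd': array([-0.00032119, -0.00240573, -0.00018894, -0.00266814,  0.00079438,
       -0.00046857, -0.00047781]), 'effort': array([ 1.13752249e-03, -6.25829744e+01,  4.95374459e-02, -3.91853535e+01,
        1.63436425e-02,  7.44175835e-03, -2.63868424e-05]), 'tcp_pos': array([ 6.24729254e-01, -4.71307639e-06,  2.30742783e-01]), 'ee_rot': array([-3.34076485e-04,  7.07102858e-01,  7.07110529e-01, -3.70049906e-04]), 'ft_force': array([-0.60456131,  1.28693377, -0.56521804]), 'wrist_torque': array([0.00331761, 0.02587099, 0.0203629 ]), 'grip_force': 0.0, 'width': 0.08549219588508584} 0.0187
```

View pics/scene0.png

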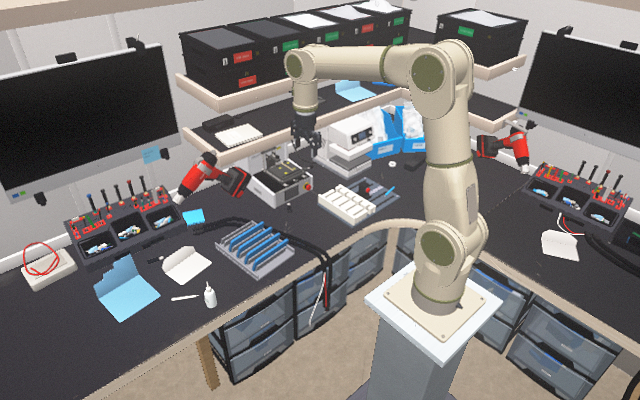

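View pics/side0.png

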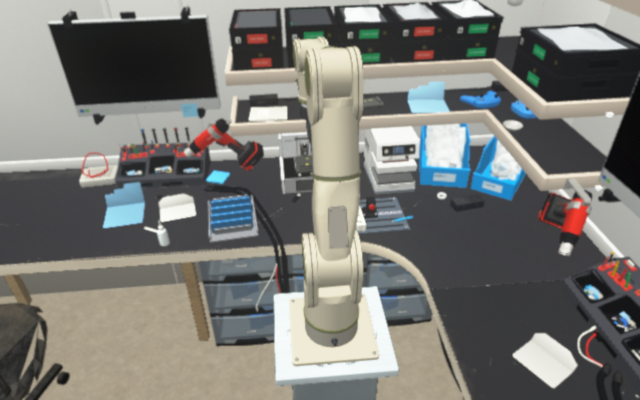

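View pics/wrist0.png

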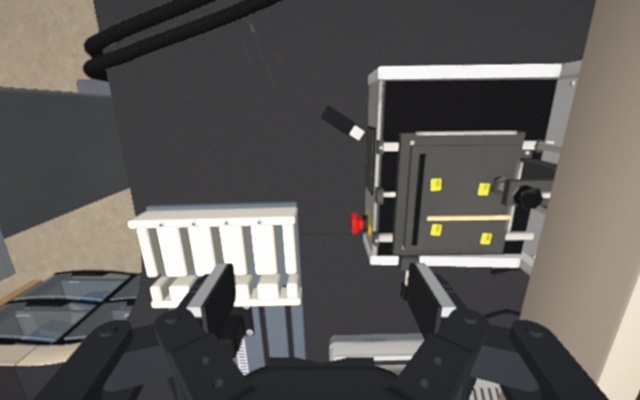

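The rack is seen below the gripper in the wrist picture: back stop top edge from about (135,215) to (298,208). The sorter, full of blue phones, is at (255,245) in the scene picture, with the bottle at (210,297).

Run:
```python
from h import *
w=snap('wrist');print(ray(w,[[133,214],[299,207],[153,303],[299,303]],[.052,.052,.044,.044]))
s=snap('scene');d=snap('side')
print(ray(s,[[254,220],[296,250],[258,277],[217,252],[210,304]],0.01))
print(ray(d,[[209,196],[250,194],[256,236],[208,239],[165,243]],0.01))
for n,i,c in [('a',s['img'],(190,200,320,310)),('b',d['img'],(140,180,270,250)),('c',s['img'],(310,160,410,230))]:
    x0,y0,x1,y1=c; 
    cv2.imwrite('pics/c_%s.png'%n,cv2.resize(i[y0:y1,x0:x1],None,fx=4,fy=4,interpolation=cv2.INTER_CUBIC))
a=[cv2.imread('pics/c_%s.png'%n) for n in 'ab']
W=520;cv2.imwrite('pics/ab.png',np.vstack([a[0][:300],a[1]]))
```

```text
[[ 0.41006014 -0.03289664  0.052     ]
 [ 0.60075622 -0.02430888  0.052     ]
 [ 0.40661637 -0.15870393  0.044     ]
 [ 0.59719582 -0.15783957  0.044     ]]
[[0.6635446  0.21754933 0.01      ]
 [0.43543181 0.19805231 0.01      ]
 [0.4174268  0.36899779 0.01      ]
 [0.60253302 0.41111916 0.01      ]
 [0.42098992 0.54055427 0.01      ]]
[[0.69114507 0.40526812 0.01      ]
 [0.68735029 0.24453036 0.01      ]
 [0.42209077 0.21668986 0.01      ]
 [0.42346926 0.38329569 0.01      ]
 [0.41757202 0.52951782 0.01      ]]
```

>>> send_rows(
  rows=[
    [85,-20,-40,20,0],
    [85,-40,-80,40,0],
    [85,-60,-120,60,0],
    [85,-80,-160,80,0],
    [85,-90,-190,90,0],
    [85,-90,-190,90,0],
    [85,-90,-190,90,0],
  ],
)

```text
time: 0.88
tcp_pos: [0.5332, -0.1961, 0.3238]
ee_rot: [0.002, 0.71, 0.704, 0.0]
ft_force: [0.4, 0.3, 0.2]
width: 0.085
grip_force: 0.0
```

Run:
```python
from h import *
snap('wrist','w1.png');print(ctrl.get_obs()['tcp_pos'])
```

```text
[ 0.53428344 -0.1927481   0.32253682]
```

View pics/w1.png

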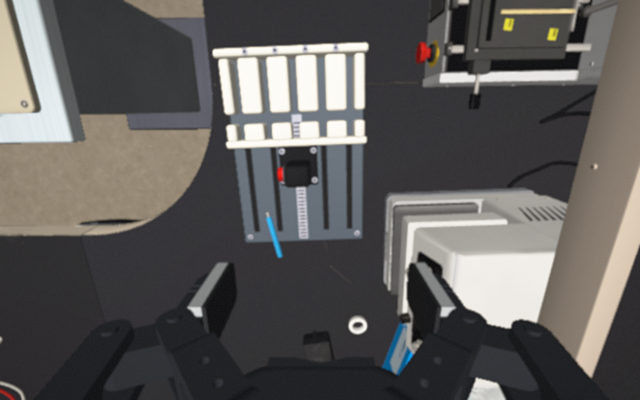

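View pics/ab.png

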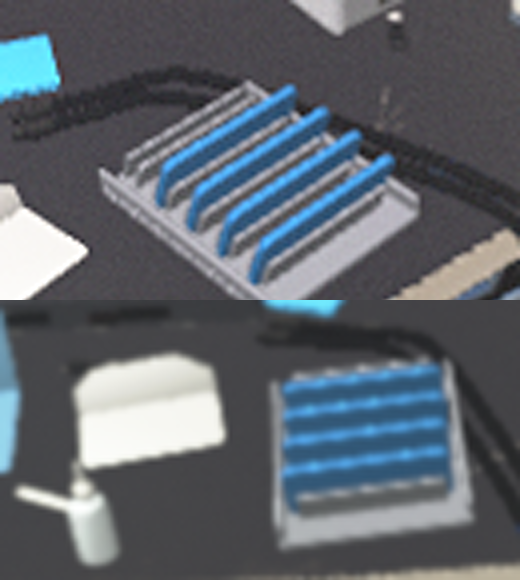

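The wrist picture shows the whole rack: base front corners at (246,241) and (363,236), back stop top (215,50)–(368,44), red button (281,174), spudger (267,213)–(280,256). The crops show four phones in the sorter, with the far slot empty.

Run:
```python
from h import *
s=snap('wrist');im=s['img'];hsv=cv2.cvtColor(im,cv2.COLOR_BGR2HSV)
roi=np.zeros(im.shape[:2],np.uint8);roi[30:265,205:378]=255
def mask(lo,hi): return cv2.inRange(hsv,lo,hi)&roi
def rect(m,n):
    cs=sorted(cv2.findContours(m,cv2.RETR_EXTERNAL,cv2.CHAIN_APPROX_NONE)[0],key=cv2.contourArea)[-n:]
    return [(cv2.contourArea(c),cv2.minAreaRect(c),cv2.boxPoints(cv2.minAreaRect(c)).round(1).tolist()) for c in cs]
sp=mask((90,130,90),(115,255,255)); r=rect(sp,1)[0];print('sp',r[:2]); b=np.array(r[2]);
e=np.array([(b[0]+b[3])/2,(b[1]+b[2])/2,(b[0]+b[1])/2,(b[2]+b[3])/2]);print(ray(s,e,.018).round(4))
ys,xs=np.nonzero(sp);
for lo,hi in [(0,8),(-8,0)]:
    q=sorted(zip(ys,xs)); 
print(q[:4],q[-4:])
rd=mask((0,150,80),(8,255,255));print('red',rect(rd,1)[0][:2],ray(s,[rect(rd,1)[0][1][0]],.06))
wh=mask((0,0,190),(40,60,255))
for x in rect(wh,2): print('white',x[0],x[2],ray(s,x[2],.046).round(4).tolist())
# base: bottom row edges
g=cv2.cvtColor(im,cv2.COLOR_BGR2GRAY)
for v in (170,190,210,230): print(v,[ (u,int(g[v,u+1])-int(g[v,u-1])) for u in list(range(230,260))+list(range(350,375)) if abs(int(g[v,u+1])-int(g[v,u-1]))>18])
for u in (255,345,355): print(u,[(v,int(g[v+1,u])-int(g[v-1,u])) for v in range(30,255) if abs(int(g[v+1,u])-int(g[v-1,u]))>22])
```

```text
sp (191.0, ((273.3177795410156, 239.74624633789062), (42.055755615234375, 6.092650413513184), 72.75853729248047))
[[ 0.4528 -0.3157  0.018 ]
 [ 0.4625 -0.3126  0.018 ]
 [ 0.4496 -0.2792  0.018 ]
 [ 0.4661 -0.3508  0.018 ]]
[(np.int64(220), np.int64(266)), (np.int64(220), np.int64(267)), (np.int64(220), np.int64(268)), (np.int64(220), np.int64(269))] [(np.int64(259), np.int64(280)), (np.int64(259), np.int64(281)), (np.int64(260), np.int64(278)), (np.int64(260), np.int64(279))]
red (53.0, ((278.6413879394531, 176.19654846191406), (12.124641418457031, 5.730138778686523), 85.2363510131836)) [[ 0.47745377 -0.19955992  0.06      ]]
white 1061.5 [[325.0, 57.0], [345.0, 57.0], [345.0, 112.0], [325.0, 112.0]] [[0.5417, -0.0485, 0.046], [0.5671, -0.0486, 0.046], [0.5684, -0.1155, 0.046], [0.5417, -0.1154, 0.046]]
white 2379.0 [[225.3000030517578, 126.80000305175781], [364.3999938964844, 121.9000015258789], [365.20001220703125, 145.6999969482422], [226.10000610351562, 150.60000610351562]] [[0.4062, -0.1338, 0.046], [0.5949, -0.1284, 0.046], [0.5973, -0.1602, 0.046], [0.404, -0.1659, 0.046]]
170
[... 933 characters left out ...]
151, -32), (233, 42), (234, 40), (235, 23), (243, -28), (244, -40), (245, -25)]
345 [(45, 100), (46, 162), (47, 105), (53, -51), (54, -91), (55, -80), (57, 46), (58, 47), (110, -39), (111, -59), (112, -50), (122, 25), (123, 60), (124, 65), (125, 37), (140, 32), (145, -46), (146, -112), (147, -116), (148, -44), (240, -24), (241, -39), (242, -32)]
355 [(44, 71), (45, 156), (46, 129), (47, 41), (52, -26), (53, -71), (54, -92), (55, -25), (56, 72), (57, 87), (58, 35), (110, -46), (111, -80), (112, -71), (113, -30), (121, 35), (122, 68), (123, 77), (124, 44), (140, 26), (145, -54), (146, -97), (147, -78), (232, 42), (233, 57), (234, 23), (237, -36), (238, -47), (239, -34), (240, -35), (241, -40)]
```

Run:
```python
from h import *
s=snap('wrist')
P=lambda u,z:ray(s,u,z).round(4)
print('L',P([[236.2,170],[238,190],[240.6,210],[243,230]],.012).tolist())
print('R',P([[361.8,170],[361.8,190],[361.7,210],[361,230]],.012).tolist())
print('F',P([[255,244],[345,241.1],[355,240.5]],.012).tolist())
print('fixcomb front(y=65)',P([[255,115.4],[345,111],[355,111.2]],[.042]*3).tolist(),'back',P([[255,57.4],[345,54],[355,53.5]],.052).tolist())
print('endcomb mouth',P([[255,125.6],[345,123.5],[355,122.6]],.043).tolist(),'wallback',P([[255,149.3],[345,146.3],[355,146]],.045).tolist())
```

```text
L [[0.4064, -0.1974, 0.012], [0.4065, -0.229, 0.012], [0.4078, -0.262, 0.012], [0.4088, -0.2965, 0.012]]
R [[0.5988, -0.1976, 0.012], [0.6001, -0.2292, 0.012], [0.6013, -0.2622, 0.012], [0.6016, -0.2967, 0.012]]
F [[0.4267, -0.3216, 0.012], [0.5759, -0.3165, 0.012], [0.5925, -0.3154, 0.012]]
fixcomb front(y=65) [[0.447, -0.1169, 0.042], [0.5687, -0.1114, 0.042], [0.5822, -0.1117, 0.042]] back [[0.4538, -0.0471, 0.052], [0.5663, -0.0434, 0.052], [0.5788, -0.0429, 0.052]]
endcomb mouth [[0.4463, -0.1302, 0.043], [0.569, -0.1276, 0.043], [0.5826, -0.1265, 0.043]] wallback [[0.4446, -0.162, 0.045], [0.5696, -0.1581, 0.045], [0.5834, -0.1576, 0.045]]
```

Run:
```python
from h import *
s=snap('wrist');print(ray(s,[[303,333],[332,334],[317,350],[280,260],[265,219]],[0.03,.03,.03,.018,.018]).round(3).tolist())
d=snap('side');print(ray(d,[[452,203],[482,203],[441,195],[412,216]],.01).round(3).tolist())
print(ctrl.get_obs()['tcp_pos'])
```

```text
[[0.505, -0.485, 0.03], [0.556, -0.487, 0.03], [0.53, -0.522, 0.03], [0.468, -0.346, 0.018], [0.447, -0.274, 0.018]]
[[0.541, -0.523, 0.01], [0.529, -0.634, 0.01], [0.598, -0.497, 0.01], [0.477, -0.353, 0.01]]
[ 0.53546569 -0.18827756  0.32057066]
```

>>> send_rows(
  rows=[
    [40,-20,-31,-35,4],
    [40,-40,-62,-70,8],
    [40,-60,-93,-105,13],
    [40,-77,-122,-140,13],
    [40,-77,-122,-180,13],
    [40,-77,-122,-220,13],
    [40,-77,-122,-245,13],
    [40,-77,-122,-245,13],
  ],
)

```text
time: 1.8
tcp_pos: [0.4543, -0.3092, 0.0694]
ee_rot: [-0.005, 0.622, 0.783, -0.001]
ft_force: [-0.6, 0.8, -0.7]
width: 0.0403
grip_force: 0.0
```

Run:
```python
from h import *
s=snap('wrist','w2.png');hsv=cv2.cvtColor(s['img'],cv2.COLOR_BGR2HSV);m=cv2.inRange(hsv,(90,130,90),(115,255,255))
c=max(cv2.findContours(m,0,2)[0],key=cv2.contourArea);print(cv2.contourArea(c));b=cv2.boxPoints(cv2.minAreaRect(c));print(b);print(ray(s,b,.018).round(4));print(ctrl.get_obs()['tcp_pos'])
```

```text
1009.5
[[315.78857 282.95135]
 [317.24487 186.83705]
 [329.31787 187.01996]
 [327.86157 283.13428]]
[[ 0.4608 -0.351   0.018 ]
 [ 0.4455 -0.2792  0.018 ]
 [ 0.4533 -0.2775  0.018 ]
 [ 0.4695 -0.349   0.018 ]]
[ 0.45547419 -0.30948319  0.0714246 ]
```

View pics/w2.png

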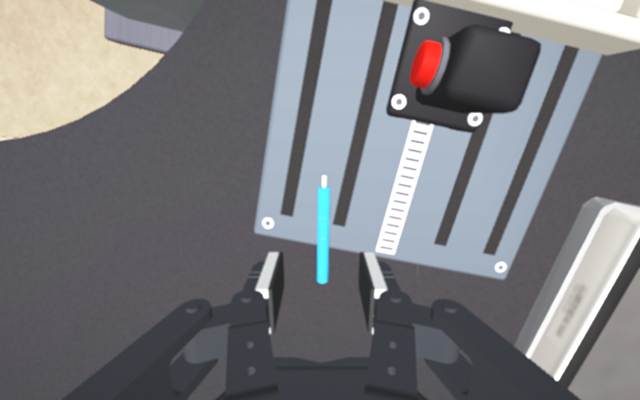

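The spudger (blue from (323,187) to (322,283), white tip above it) lies centred between the fingers and in line with them.

>>> send_rows(
  rows=[
    [40,2,-4,-30,0],
    [40,2,-4,-56,0],
    [40,2,-4,-56,0],
    [2,2,-4,-56,0],
    [2,2,-4,-56,0],
    [2,2,-4,-56,0],
    [2,2,-4,-56,0],
    [2,2,-4,-20,0],
    [2,2,-44,-20,0],
    [2,2,-84,-20,0],
  ],
  grip_force=40,
)

```text
time: 2.68
tcp_pos: [0.463, -0.3959, 0.0602]
ee_rot: [0.003, 0.621, 0.784, 0.001]
ft_force: [0.9, -1.7, 0.4]
width: 0.002
grip_force: 0.0
```

>>> send_rows(
  rows=[
    [40,0,80,40,0],
    [40,0,80,40,0],
    [40,0,80,40,0],
    [40,0,80,40,0],
  ],
)

```text
time: 3.02
tcp_pos: [0.462, -0.3137, 0.0987]
ee_rot: [0.001, 0.621, 0.784, 0.001]
ft_force: [0.3, -0.3, 0.4]
width: 0.04
grip_force: 0.0
```

Run:
```python
from h import *
s=snap('wrist','w3.png');hsv=cv2.cvtColor(s['img'],cv2.COLOR_BGR2HSV);m=cv2.inRange(hsv,(90,130,90),(115,255,255))
c=max(cv2.findContours(m,0,2)[0],key=cv2.contourArea);print(cv2.contourArea(c));b=cv2.boxPoints(cv2.minAreaRect(c));print(b);print(ray(s,b,.018).round(4));print(ctrl.get_obs()['tcp_pos'])
```

```text
833.5
[[308. 170.]
 [319. 170.]
 [319. 257.]
 [308. 257.]]
[[ 0.4453 -0.28    0.018 ]
 [ 0.4534 -0.2781  0.018 ]
 [ 0.47   -0.3493  0.018 ]
 [ 0.4611 -0.3514  0.018 ]]
[ 0.46113105 -0.31527895  0.09801795]
```

View pics/w3.png

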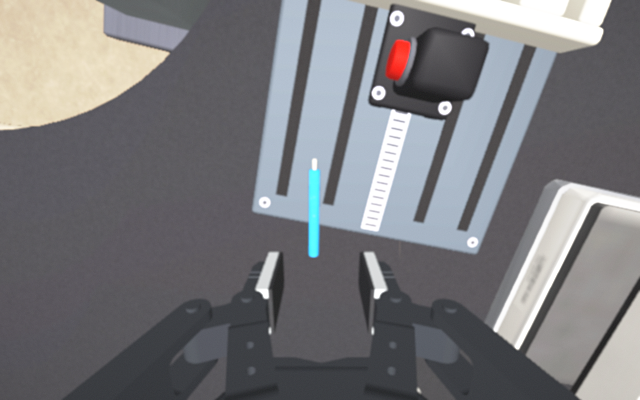

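The spudger is unmoved, at (314,170)–(314,257), so the fingers closed above it. I'll go down first and read the height before closing.

>>> send_rows(
  rows=[
    [40,-2,2,-40,0],
    [40,-2,2,-75,0],
    [40,-2,2,-75,0],
    [40,-2,2,-75,0],
    [40,-2,2,-75,0],
  ],
)

```text
time: 3.48
tcp_pos: [0.4587, -0.3152, 0.0231]
ee_rot: [0.001, 0.623, 0.782, 0.0]
ft_force: [-0.3, -0.2, 1.5]
width: 0.0398
grip_force: 0.0
```

>>> send_rows(
  rows=[
    [40,0,0,-9,0],
    [40,0,0,-9,0],
    [2,0,0,-9,0],
    [2,0,0,-9,0],
    [2,0,0,-9,0],
    [2,0,0,-9,0],
    [2,0,0,-9,0],
    [2,0,0,-9,0],
  ],
)

```text
time: 4.15
tcp_pos: [0.4584, -0.3142, 0.013]
ee_rot: [0.0, 0.623, 0.783, 0.0]
ft_force: [-1.6, 1.2, 5.2]
width: 0.0069
grip_force: 40.7
```

>>> send_rows(
  rows=[
    [2,0,0,15,0],
    [2,0,-10,30,0],
    [2,0,-45,30,0],
    [2,0,-85,30,0],
    [2,0,-85,30,0],
    [2,0,-85,10,0],
    [2,0,-85,-3,0],
    [2,0,-85,-11,0],
    [2,0,-85,-11,0],
  ],
)

```text
time: 4.9
tcp_pos: [0.4575, -0.3983, 0.001]
ee_rot: [-0.001, 0.622, 0.783, 0.0]
ft_force: [-0.1, 0.3, -0.7]
width: 0.007
grip_force: 42.2
```

>>> send_rows(
  rows=[
    [2,0,0,0,0],
    [25,0,0,0,0],
    [25,0,0,0,0],
    [25,0,0,0,0],
    [25,0,0,40,0],
    [25,0,10,80,0],
    [40,0,40,120,0],
    [60,0,60,160,0],
    [60,0,60,160,0],
    [60,0,60,160,0],
  ],
)

```text
time: 5.73
tcp_pos: [0.4603, -0.3381, 0.1653]
ee_rot: [0.003, 0.621, 0.783, 0.001]
ft_force: [1.2, 0.0, 0.5]
width: 0.0599
grip_force: 0.0
```

Run:
```python
from h import *
s=snap('wrist','w4.png');hsv=cv2.cvtColor(s['img'],cv2.COLOR_BGR2HSV);m=cv2.inRange(hsv,(90,130,90),(115,255,255))
c=max(cv2.findContours(m,0,2)[0],key=cv2.contourArea);print(cv2.contourArea(c));b=cv2.boxPoints(cv2.minAreaRect(c));print(b);print(ray(s,b,.006).round(4));print(ctrl.get_obs()['tcp_pos'])
m=cv2.inRange(hsv,(0,150,80),(8,255,255));c=max(cv2.findContours(m,0,2)[0],key=cv2.contourArea);print(cv2.contourArea(c),ray(s,[cv2.minAreaRect(c)[0]],.06))
```

```text
464.0
[[300.51648 209.04494]
 [309.35687 208.77705]
 [311.21008 269.93304]
 [302.3697  270.20093]]
[[ 0.4458 -0.3631  0.006 ]
 [ 0.4549 -0.3606  0.006 ]
 [ 0.4729 -0.4321  0.006 ]
 [ 0.4631 -0.4347  0.006 ]]
[ 0.45898411 -0.33867922  0.16286686]
321.5 [[ 0.47952545 -0.2002254   0.06      ]]
```

View pics/w4.png

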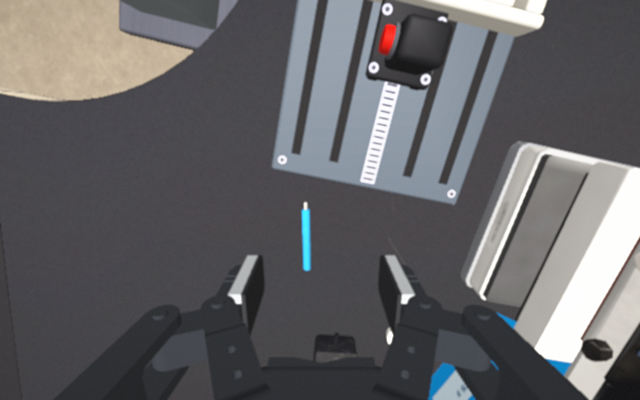

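The spudger lies flat on the worktop at (306,237), clear of the rack. Now the end comb's grip.

>>> send_rows(
  rows=[
    [70,14,35,0,-4],
    [70,28,70,0,-8],
    [70,41,105,0,-11],
    [70,41,139,-20,-11],
    [70,41,139,-50,-11],
    [70,41,139,-85,-11],
    [70,41,139,-118,-11],
    [70,41,139,-118,-11],
    [70,41,139,-118,-11],
  ],
)

```text
time: 6.53
tcp_pos: [0.497, -0.2001, 0.0413]
ee_rot: [-0.002, 0.695, 0.719, -0.001]
ft_force: [0.2, 0.0, 1.8]
width: 0.0702
grip_force: 0.0
```

>>> send_rows(
  rows=[
    [25,0,0,0,0],
    [25,0,0,0,0],
    [25,0,0,0,0],
    [25,0,0,0,0],
    [25,0,0,0,0],
    [25,0,0,0,0],
  ],
)

```text
time: 7.03
tcp_pos: [0.5, -0.2009, 0.0455]
ee_rot: [0.001, 0.695, 0.719, 0.001]
ft_force: [-1.8, -1.4, 6.7]
width: 0.0373
grip_force: 45.3
```

>>> send_rows(
  rows=[
    [25,0,-12,0,0],
    [25,1,-27,0,0],
    [25,1,-42,0,0],
    [25,2,-57,0,0],
    [25,2,-70,0,0],
    [25,3,-80,0,0],
    [25,3,-88,0,0],
    [25,3,-88,0,0],
    [25,3,-88,0,0],
  ],
)

```text
time: 7.78
tcp_pos: [0.5026, -0.2896, 0.0455]
ee_rot: [0.001, 0.695, 0.719, 0.0]
ft_force: [-2.9, -1.4, 9.2]
width: 0.0377
grip_force: 44.8
```

>>> send_rows(
  rows=[
    [25,0,-3,0,0],
    [25,0,-3,0,0],
    [25,0,-3,0,0],
  ],
)

```text
time: 8.03
tcp_pos: [0.5027, -0.292, 0.0455]
ee_rot: [0.001, 0.695, 0.719, 0.0]
ft_force: [-2.9, -0.3, 10.5]
width: 0.0373
grip_force: 44.9
```

>>> send_rows(
  rows=[
    [70,0,0,0,0],
    [70,0,0,0,0],
    [70,0,0,0,0],
    [70,0,0,40,0],
    [70,0,0,80,0],
    [70,0,35,120,0],
    [70,0,70,160,0],
    [70,0,100,190,0],
    [70,0,130,210,0],
    [70,0,130,210,0],
  ],
)

```text
time: 8.87
tcp_pos: [0.5039, -0.1565, 0.2582]
ee_rot: [0.002, 0.693, 0.721, 0.002]
ft_force: [0.4, -0.3, 0.2]
width: 0.0701
grip_force: 0.0
```

>>> send_rows(
  rows=[
    [85,0,0,0,0],
    [85,0,0,0,0],
  ],
)

```text
time: 9.03
tcp_pos: [0.5027, -0.1603, 0.2544]
ee_rot: [0.001, 0.694, 0.72, 0.001]
ft_force: [0.4, 0.3, -0.2]
width: 0.0849
grip_force: 0.0
```

Run:
```python
from h import *
s=snap('wrist','w5.png');print(ctrl.get_obs()['tcp_pos'])
g=cv2.cvtColor(s['img'],cv2.COLOR_BGR2GRAY).astype(int)
hsv=cv2.cvtColor(s['img'],cv2.COLOR_BGR2HSV)
m=cv2.inRange(hsv,(0,150,80),(8,255,255))
for c in cv2.findContours(m,0,2)[0]: 
  if cv2.contourArea(c)>20: print(cv2.contourArea(c),cv2.minAreaRect(c)[0],ray(s,[cv2.minAreaRect(c)[0]],.06))
```

```text
[ 0.50198524 -0.16139547  0.25329043]
59.0 (299.5, 281.0) [[ 0.48144082 -0.29126144  0.06      ]]
316.0 (470.11181640625, 85.95294189453125) [[ 0.65755126 -0.04985573  0.06      ]]
```

View pics/w5.png

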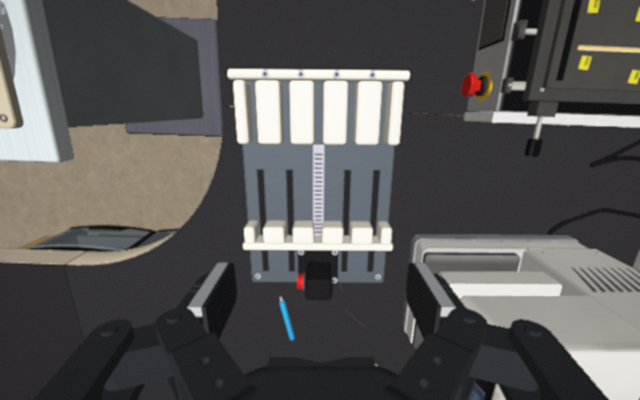

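The comb now stands at the front (teeth at row ~232, grip at (318,278)), and the slots between the white lands are clear. I'll measure the comb's travel and the slot lines from this view.

Run:
```python
from h import *
s=snap('wrist');print(ctrl.get_obs()['tcp_pos'])
g=cv2.cvtColor(s['img'],cv2.COLOR_BGR2GRAY).astype(float)
w=g>150
for v in (88,100,112,124,134):
    r=g[v,225:415]; t=140
    e=[225+i+(t-r[i])/(r[i+1]-r[i]) for i in range(len(r)-1) if (r[i]-t)*(r[i+1]-t)<0]
    P=ray(s,[[x,v] for x in e],.043); print(v,[(round(p[0]*1e3,1),round(p[1]*1e3,1)) for p in P])
for u in (270,303,338,366):
    r=g[:,u];t=130;e=[i+(t-r[i])/(r[i+1]-r[i]) for i in range(60,255) if (r[i]-t)*(r[i+1]-t)<0]
    print(u,[round(x,1) for x in e],ray(s,[[u,x] for x in e],.044)[:,:2].round(4).tolist())
```

```text
[ 0.50161564 -0.16196206  0.25264803]
88 [(np.float64(403.0), np.float64(-61.5)), (np.float64(416.9), np.float64(-61.1)), (np.float64(426.6), np.float64(-60.8)), (np.float64(454.8), np.float64(-59.8)), (np.float64(492.7), np.float64(-58.5)), (np.float64(502.0), np.float64(-58.2)), (np.float64(530.5), np.float64(-57.1)), (np.float64(539.2), np.float64(-56.8)), (np.float64(568.4), np.float64(-55.7)), (np.float64(576.8), np.float64(-55.4)), (np.float64(592.0), np.float64(-54.8))]
100 [(np.float64(403.4), np.float64(-74.0)), (np.float64(417.3), np.float64(-73.6)), (np.float64(426.9), np.float64(-73.3)), (np.float64(455.2), np.float64(-72.3)), (np.float64(464.6), np.float64(-72.0)), (np.float64(493.1), np.float64(-71.0)), (np.float64(502.4), np.float64(-70.7)), (np.float64(530.9), np.float64(-69.6)), (np.float64(539.6), np.float64(-69.3)), (np.float64(568.6), np.float64(-68.2)), (np.float64(577.0), np.float64(-67.9))]
112 [(np.float64(403.7), np.float64(-86.8)), (np.float64(417.8), np.float64(-86.4)), (np.float64(427.1), np.float64(-86.0)), (np.float64(455.6), np.float64(-85.1)), (np.floa
[... 1294 characters left out ...]
270 [np.float64(67.0), np.float64(143.8), np.float64(219.2), np.float64(250.2)] [[0.4439, -0.0391], [0.4426, -0.1207], [0.441, -0.2141], [0.4403, -0.2571]]
303 [np.float64(67.5), np.float64(143.9), np.float64(219.5), np.float64(253.6)] [[0.4794, -0.0384], [0.4809, -0.1196], [0.4824, -0.2129], [0.4832, -0.2605]]
338 [np.float64(67.8), np.float64(72.3), np.float64(73.3), np.float64(144.1), np.float64(219.4), np.float64(253.3)] [[0.5171, -0.0373], [0.5174, -0.0418], [0.5174, -0.0427], [0.5214, -0.1183], [0.5264, -0.2113], [0.5289, -0.2584]]
366 [np.float64(67.8), np.float64(144.2), np.float64(219.7), np.float64(250.7)] [[0.5473, -0.0362], [0.5539, -0.1173], [0.5616, -0.2104], [0.5651, -0.2534]]
```

Slot centres are at x = 423, 461, 498.5, 536 and 573.5 mm (at y = -96 mm). The slots run 1.7° off world y, and the comb has moved about 91 mm, so it is out. Next, the sorter.

>>> send_rows(
  rows=[
    [85,0,40,20,0],
    [85,5,80,40,0],
    [85,10,120,60,0],
    [85,15,160,80,0],
    [85,20,200,90,0],
    [85,25,240,90,0],
    [85,30,280,90,0],
    [85,40,320,90,0],
    [85,45,350,90,0],
    [85,45,370,90,0],
  ],
)

```text
time: 9.97
tcp_pos: [0.5472, 0.2127, 0.3412]
ee_rot: [-0.001, 0.694, 0.72, -0.001]
ft_force: [0.1, 0.1, -0.2]
width: 0.0851
grip_force: 0.0
```

>>> send_rows(
  rows=[
    [85,0,0,0,0],
    [85,0,0,0,0],
    [85,0,0,0,0],
  ],
)

```text
time: 10.22
tcp_pos: [0.5477, 0.2071, 0.3423]
ee_rot: [0.0, 0.696, 0.719, -0.001]
ft_force: [0.2, -0.3, 0.4]
width: 0.0854
grip_force: 0.0
```

Run:
```python
from h import *
s=snap('wrist','w6.png');print(ctrl.get_obs()['tcp_pos'],ctrl.get_obs()['joint_pos'].round(2))
hsv=cv2.cvtColor(s['img'],cv2.COLOR_BGR2HSV);m=cv2.inRange(hsv,(98,110,50),(118,255,255))
for c in sorted(cv2.findContours(m,0,2)[0],key=cv2.contourArea)[-7:]:
    b=cv2.minAreaRect(c); print(cv2.contourArea(c),b, ray(s,cv2.boxPoints(b),.075)[:,:2].round(3).tolist())
```

```text
[0.54767657 0.2068535  0.34272117] [-0.23  0.23 -0.26  1.37  0.06  1.55 -0.45]
1.0 ((276.7068786621094, 40.482765197753906), (5.385164737701416, 1.1141719818115234), 21.801406860351562) [[0.486, 0.367], [0.486, 0.368], [0.492, 0.366], [0.492, 0.365]]
6.0 ((130.0, 321.0), (2.0, 4.0), 90.0) [[0.236, -0.055], [0.243, -0.054], [0.242, -0.058], [0.235, -0.059]]
665.5 ((335.3707275390625, 90.0872802734375), (116.36885070800781, 7.364439487457275), 86.93350982666016) [[0.552, 0.378], [0.561, 0.378], [0.576, 0.239], [0.566, 0.238]]
687.0 ((270.2816467285156, 94.73558044433594), (116.15220642089844, 9.43368148803711), 83.93821716308594) [[0.468, 0.369], [0.479, 0.371], [0.493, 0.231], [0.481, 0.229]]
702.0 ((302.80743408203125, 93.1046142578125), (116.60486602783203, 8.371360778808594), 84.98688507080078) [[0.509, 0.373], [0.52, 0.374], [0.535, 0.234], [0.524, 0.232]]
730.5 ((237.3999481201172, 95.72457885742188), (118.08821105957031, 9.312237739562988), 82.01067352294922) [[0.425, 0.367], [0.436, 0.369], [0.451, 0.227], [0.438, 0.225]]
3167.5 ((523.2000732421875, 47.09999084472656), (52.32398986816406, 64.39875793457031), 26.56505012512207) [[0.75, 0.349], [0.773, 0.413], [0.836, 0.391], [0.817, 0.324]]
```

View pics/w6.png

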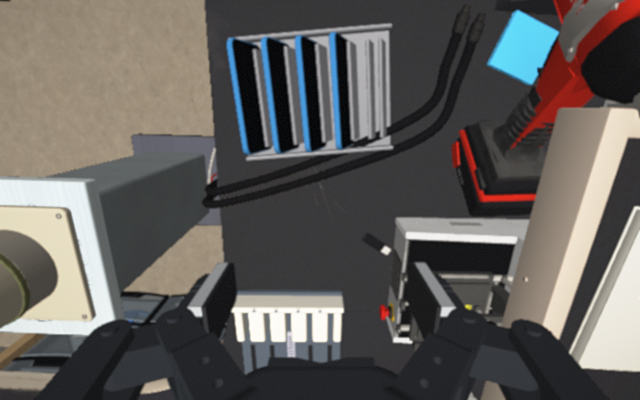

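Four phones lean towards -x with black screens up. Their blue top edges are at columns 237, 270, 303 and 335, 42 mm apart, turned about 5.6°, and the +x slot is empty. I'll take the +x-most phone first, so the +x side stays free.

>>> send_rows(
  rows=[
    [34,6,30,-35,2],
    [34,12,60,-70,3.7],
    [34,22,100,-105,3.7],
    [34,22,101,-145,3.7],
    [34,22,101,-185,3.7],
    [34,22,101,-220,3.7],
    [34,22,101,-245,3.7],
    [34,22,101,-245,3.7],
    [34,22,101,-245,3.7],
  ],
)

```text
time: 11.02
tcp_pos: [0.569, 0.308, 0.0976]
ee_rot: [-0.0, 0.672, 0.741, -0.001]
ft_force: [0.8, 0.5, 2.5]
width: 0.0341
grip_force: 0.0
```

Run:
```python
from h import *
s=snap('wrist','w7.png');print(ctrl.get_obs()['tcp_pos'])
hsv=cv2.cvtColor(s['img'],cv2.COLOR_BGR2HSV);m=cv2.inRange(hsv,(98,110,50),(118,255,255))
for c in sorted(cv2.findContours(m,0,2)[0],key=cv2.contourArea)[-5:]:
    b=cv2.minAreaRect(c); print(cv2.contourArea(c),b, ray(s,cv2.boxPoints(b),.077)[:,:2].round(3).tolist())
```

```text
[0.57018438 0.30917014 0.10008265]
0.0 ((70.0, 139.0), (4.0, 0.0), -90.0) [[0.428, 0.359], [0.428, 0.359], [0.429, 0.361], [0.429, 0.361]]
574.0 ((615.5, 155.0), (90.0, 47.0), 90.0) [[0.703, 0.402], [0.729, 0.405], [0.75, 0.357], [0.722, 0.354]]
2240.5 ((238.15643310546875, 203.54833984375), (58.63475799560547, 178.1571807861328), 11.9761323928833) [[0.491, 0.276], [0.514, 0.383], [0.544, 0.38], [0.527, 0.27]]
2901.0 ((310.4877624511719, 228.60977172851562), (41.3013916015625, 220.8630828857422), 6.340191841125488) [[0.547, 0.241], [0.553, 0.383], [0.574, 0.383], [0.575, 0.24]]
4079.5 ((148.0, 228.5), (219.0, 156.0), 90.0) [[0.43, 0.371], [0.513, 0.378], [0.513, 0.236], [0.406, 0.225]]
```

View pics/w7.png

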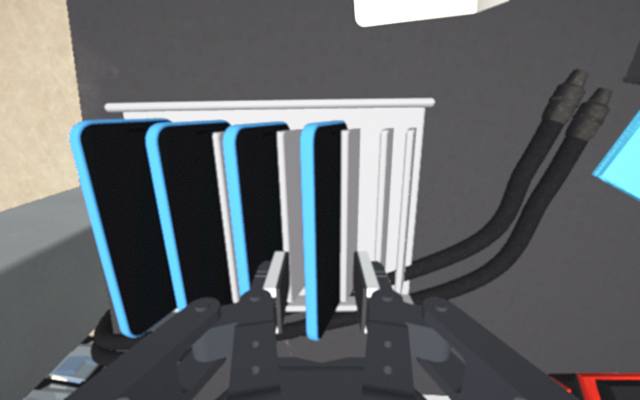

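Phone D's top edge runs (307,125)–(314,335), between the fingers (280 and 362), and its neighbour at column 240 is clear. Descend and grip gently.

>>> send_rows(
  rows=[
    [34,0,0,-27,0],
    [34,0,0,-53,0],
    [34,0,0,-53,0],
    [34,0,0,-53,0],
    [4,0,0,-53,0],
    [4,0,0,-53,0],
    [4,0,0,-53,0],
    [4,0,0,-53,0],
    [4,0,0,-53,0],
    [4,0,0,-53,0],
  ],
  grip_force=25,
)

```text
time: 11.9
tcp_pos: [0.5729, 0.3111, 0.0494]
ee_rot: [0.002, 0.671, 0.741, 0.004]
ft_force: [6.4, 0.9, 4.2]
width: 0.0133
grip_force: 22.8
```

>>> send_rows(
  rows=[
    [4,-4,0,10,0],
    [4,-8,0,22,0],
    [4,-12,0,34,0],
    [4,-17,0,48,0],
    [4,-17,0,75,0],
    [4,-17,0,100,0],
    [4,-17,0,100,0],
    [4,-17,0,100,0],
  ],
)

```text
time: 12.57
tcp_pos: [0.5527, 0.3108, 0.1482]
ee_rot: [0.001, 0.671, 0.741, 0.002]
ft_force: [-1.5, 0.3, -1.6]
width: 0.0073
grip_force: 30.8
```

>>> send_rows(
  rows=[
    [4,0,0,0,0],
    [4,0,0,0,0],
  ],
  grip_force=50,
)

```text
time: 12.73
tcp_pos: [0.5514, 0.3096, 0.1444]
ee_rot: [-0.0, 0.671, 0.741, -0.001]
ft_force: [-0.1, 0.3, -1.7]
width: 0.0065
grip_force: 53.6
```

>>> send_rows(
  rows=[
    [4,0,-15,0,0],
    [4,0,-50,0,0],
    [4,-2,-90,0,-1],
    [4,-4,-130,0,-2],
    [4,-6,-170,0,-3],
    [4,-8,-210,0,-3.9],
    [4,-10,-250,0,-3.9],
    [4,-12,-290,0,-3.9],
    [4,-14,-330,0,-3.9],
    [4,-14,-370,0,-3.9],
  ],
)

```text
time: 13.57
tcp_pos: [0.5365, -0.0625, 0.1447]
ee_rot: [-0.0, 0.696, 0.718, -0.0]
ft_force: [1.6, 0.6, -2.2]
width: 0.0071
grip_force: 53.9
```

>>> send_rows(
  rows=[
    [4,0,-40,0,0],
    [4,0,-62,-10,0],
    [4,0,-62,-20,0],
    [4,0,-62,-20,0],
    [4,0,-62,-20,0],
  ],
)

```text
time: 13.98
tcp_pos: [0.5371, -0.1211, 0.1243]
ee_rot: [-0.001, 0.696, 0.718, -0.0]
ft_force: [0.2, 1.1, -1.7]
width: 0.0069
grip_force: 53.7
```

Run:
```python
from h import *
s=snap('wrist','w8.png');print(ctrl.get_obs()['tcp_pos'])
```

```text
[ 0.53774434 -0.12059783  0.12503768]
```

View pics/w8.png

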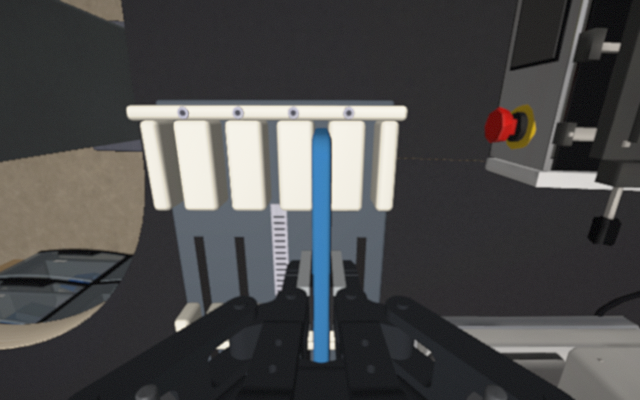

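The phone (column 322, rows 130–360) is upright and parallel above the fourth slot, between the lands at 294 and 347.

```bash
cat >> h.py <<'E'
def ph(s,zt):
    hsv=cv2.cvtColor(s['img'],cv2.COLOR_BGR2HSV);m=cv2.inRange(hsv,(98,110,40),(118,255,255));m[:,:290]=0;m[:,350:]=0
    c=max(cv2.findContours(m,0,2)[0],key=cv2.contourArea).reshape(-1,2);t=c[c[:,1].argmin()]
    out=[]
    for v in (t[1],t[1]+8,150,200,250):
        x=np.nonzero(m[v])[0]; out.append(ray(s,[[x.mean(),v]],zt)[0][:2].round(4).tolist())
    print('far end, then centreline',out)
E
python3 - <<'E'
from h import *
ph(snap('wrist'),.157)
E
```

```text
far end, then centreline [[0.5362, -0.0469], [0.5361, -0.0497], [0.5365, -0.0547], [0.5371, -0.0737], [0.5378, -0.0949]]
```

>>> send_rows(
  rows=[
    [4,0,0,-25,0],
    [4,0,0,-45,0],
    [4,0,0,-58,0],
    [4,0,0,-66,0],
    [4,0,0,-66,0],
    [4,0,0,-66,0],
  ],
)

```text
time: 14.58
tcp_pos: [0.5383, -0.1213, 0.0598]
ee_rot: [0.0, 0.696, 0.719, 0.0]
ft_force: [0.8, 1.0, -1.8]
width: 0.0072
grip_force: 55.4
```

>>> send_rows(
  rows=[
    [4,0,0,-4,0],
    [4,0,0,-8,0],
    [4,0,0,-8,0],
    [4,0,0,-8,0],
  ],
)

```text
time: 14.92
tcp_pos: [0.5384, -0.1214, 0.0542]
ee_rot: [0.0, 0.696, 0.718, 0.0]
ft_force: [-14.1, 5.3, 26.4]
width: 0.0072
grip_force: 59.9
```

>>> send_rows(
  rows=[
    [4,0,0,-3,0],
    [4,0,0,-3,0],
    [4,0,0,-3,0],
  ],
)

```text
time: 15.17
tcp_pos: [0.5386, -0.1213, 0.0541]
ee_rot: [0.0, 0.696, 0.718, 0.001]
ft_force: [-28.9, 6.7, 59.0]
width: 0.0067
grip_force: 64.9
```

>>> send_rows(
  rows=[
    [4,-1,0,4,0],
    [4,-1,0,4,0],
    [4,-1,3,4,0],
    [4,-1,3,4,0],
  ],
)

```text
time: 15.5
tcp_pos: [0.5381, -0.1217, 0.0542]
ee_rot: [0.002, 0.697, 0.718, -0.0]
ft_force: [-4.6, -7.1, 15.6]
width: 0.0071
grip_force: 58.2
```

>>> send_rows(
  rows=[
    [4,0,2,0,0],
    [4,0,2,0,0],
    [4,0,2,0,0],
  ],
)

```text
time: 15.75
tcp_pos: [0.5381, -0.121, 0.0542]
ee_rot: [0.003, 0.697, 0.717, -0.0]
ft_force: [-4.4, -11.1, 12.5]
width: 0.0068
grip_force: 58.0
```

>>> send_rows(
  rows=[
    [4,0,-3,1,0],
    [4,0,-3,1,0],
    [28,0,-3,1,0],
    [28,0,-3,1,0],
    [28,0,-3,1,0],
    [28,0,-3,30,0],
    [28,0,-3,65,0],
    [28,0,-3,105,0],
    [28,0,-3,105,0],
  ],
)

```text
time: 16.5
tcp_pos: [0.5407, -0.1202, 0.1648]
ee_rot: [0.004, 0.696, 0.718, 0.003]
ft_force: [0.9, -0.7, 0.3]
width: 0.0281
grip_force: 0.0
```

Run:
```python
from h import *
s=snap('wrist','w9.png');print(ctrl.get_obs()['tcp_pos']);ph(s,.083)
```

```text
[ 0.53953963 -0.12003062  0.1614315 ]
far end, then centreline [[0.537, -0.0486], [0.5364, -0.0543], [0.5368, -0.0687], [0.5386, -0.1074], [0.5398, -0.1507]]
```

>>> send_rows(
  rows=[
    [34,0,40,20,1],
    [34,0,80,40,2],
    [34,0,120,40,3],
    [34,-2,160,40,3.9],
    [34,-4,200,40,3.9],
    [34,-6,240,40,3.9],
    [34,-8,280,40,3.9],
    [34,-8,320,40,3.9],
    [34,-8,360,40,3.9],
    [34,-8,400,40,3.9],
  ],
)

```text
time: 17.38
tcp_pos: [0.5282, 0.2821, 0.1963]
ee_rot: [-0.0, 0.671, 0.741, -0.0]
ft_force: [1.3, 0.1, -0.8]
width: 0.0344
grip_force: 0.0
```

>>> send_rows(
  rows=[
    [34,0,24,0,0],
    [34,0,24,0,0],
    [34,0,24,0,0],
  ],
)

```text
time: 17.63
tcp_pos: [0.5278, 0.3059, 0.1958]
ee_rot: [-0.001, 0.67, 0.743, -0.001]
ft_force: [0.6, 0.2, -0.3]
width: 0.0343
grip_force: 0.0
```

```bash
cat >> h.py <<'E'
def tops(s,z=.077):
    "blue top edges of the leaning phones: leftmost blue run in each row, clustered"
    hsv=cv2.cvtColor(s['img'],cv2.COLOR_BGR2HSV);m=cv2.inRange(hsv,(98,110,50),(118,255,255))
    m=cv2.morphologyEx(m,cv2.MORPH_OPEN,np.ones((9,1),np.uint8))
    for c in cv2.findContours(m,0,2)[0]:
        if cv2.contourArea(c)>150:
            c=c.reshape(-1,2);lo,hi=c[:,1].min(),c[:,1].max();r=[]
            for v in np.linspace(lo+3,hi-3,5).astype(int):
                x=np.nonzero(m[v]&(np.arange(640)>=c[:,0].min())&(np.arange(640)<=c[:,0].max()))[0]
                if len(x): r.append((*ray(s,[[x[0],v]],z)[0][:2].round(3).tolist(),int(len(x))))
            print(cv2.boundingRect(c.reshape(-1,1,2)),r)
E
sed -i 's/m\[v\]&(np/(m[v]>0)\&(np/' h.py
python3 - <<'E'
from h import *
s=snap('wrist','w10.png');print(ctrl.get_obs()['tcp_pos']);tops(s)
E
```

```text
[0.52858127 0.30403217 0.19608171]
(307, 122, 12, 150) [(0.512, 0.373, 8), (0.513, 0.343, 10), (0.517, 0.31, 9), (0.52, 0.275, 10), (0.525, 0.237, 9)]
(259, 121, 16, 141) [(0.471, 0.369, 7), (0.471, 0.341, 10), (0.474, 0.311, 10), (0.479, 0.279, 9), (0.483, 0.244, 5)]
(209, 118, 24, 151) [(0.429, 0.367, 8), (0.43, 0.337, 10), (0.433, 0.304, 10), (0.437, 0.27, 9), (0.442, 0.232, 7)]
(557, 97, 41, 67) [(0.746, 0.418, 4), (0.742, 0.405, 7), (0.737, 0.392, 8), (0.732, 0.379, 7), (0.732, 0.366, 2)]
```

>>> send_rows(
  rows=[
    [34,2,1,-40,0],
    [34,2,1,-80,0],
    [34,2,1,-115,0],
    [34,2,1,-140,0],
    [34,2,1,-149,0],
    [34,2,1,-149,0],
    [34,2,1,-149,0],
  ],
  grip_force=25,
)

```text
time: 18.27
tcp_pos: [0.5318, 0.3045, 0.0493]
ee_rot: [0.0, 0.672, 0.741, 0.0]
ft_force: [-0.1, -0.7, 0.8]
width: 0.034
grip_force: 0.0
```

>>> send_rows(
  rows=[
    [4,0,0,0,0],
    [4,0,0,0,0],
    [4,0,0,0,0],
    [4,0,0,0,0],
    [4,0,0,0,0],
    [4,0,0,0,0],
  ],
)

```text
time: 18.77
tcp_pos: [0.5315, 0.3054, 0.0507]
ee_rot: [0.001, 0.671, 0.741, 0.001]
ft_force: [-5.0, -2.1, 6.8]
width: 0.013
grip_force: 23.7
```

>>> send_rows(
  rows=[
    [4,-4,0,10,0],
    [4,-8,0,22,0],
    [4,-12,0,34,0],
    [4,-17,0,48,0],
    [4,-17,0,75,0],
    [4,-17,0,100,0],
    [4,-17,0,100,0],
    [4,-17,0,100,0],
  ],
)

```text
time: 19.43
tcp_pos: [0.5145, 0.3057, 0.1508]
ee_rot: [0.001, 0.671, 0.741, 0.002]
ft_force: [0.1, 0.1, -2.9]
width: 0.007
grip_force: 31.9
```

>>> send_rows(
  rows=[
    [4,0,0,0,0],
    [4,0,0,0,0],
  ],
  grip_force=50,
)

```text
time: 19.6
tcp_pos: [0.5133, 0.3046, 0.1474]
ee_rot: [-0.0, 0.671, 0.741, -0.001]
ft_force: [0.0, 0.4, -2.6]
width: 0.0071
grip_force: 53.8
```

>>> send_rows(
  rows=[
    [4,0,-15,0,0],
    [4,0,-50,0,0],
    [4,-2,-90,0,-1],
    [4,-4,-130,0,-2],
    [4,-6,-170,0,-3],
    [4,-8,-210,0,-3.9],
    [4,-10,-250,0,-3.9],
    [4,-12,-290,0,-3.9],
    [4,-13,-330,0,-3.9],
    [4,-13,-370,0,-3.9],
  ],
)

```text
time: 20.43
tcp_pos: [0.4996, -0.0674, 0.1477]
ee_rot: [-0.0, 0.696, 0.718, -0.0]
ft_force: [1.6, -0.6, -2.4]
width: 0.0069
grip_force: 54.0
```

>>> send_rows(
  rows=[
    [4,0,-40,0,0],
    [4,0,-58,-10,0],
    [4,0,-58,-20,0],
    [4,0,-58,-20,0],
    [4,0,-58,-20,0],
  ],
)

```text
time: 20.85
tcp_pos: [0.5001, -0.1222, 0.1274]
ee_rot: [-0.001, 0.696, 0.718, -0.0]
ft_force: [0.3, 1.1, -2.1]
width: 0.0072
grip_force: 53.8
```

Run:
```python
from h import *
s=snap('wrist','w11.png');print(ctrl.get_obs()['tcp_pos']);ph(s,.16)
```

```text
[ 0.5007125  -0.12184147  0.12807344]
far end, then centreline [[0.4985, -0.0481], [0.4988, -0.0509], [0.4989, -0.0562], [0.4996, -0.0752], [0.5002, -0.0963]]
```

>>> send_rows(
  rows=[
    [4,0,0,-25,0],
    [4,0,0,-45,0],
    [4,0,0,-60,0],
    [4,0,0,-69,0],
    [4,0,0,-69,0],
    [4,0,0,-69,0],
  ],
)

```text
time: 21.4
tcp_pos: [0.5005, -0.126, 0.0603]
ee_rot: [0.001, 0.696, 0.718, -0.002]
ft_force: [-5.0, -14.3, 2.8]
width: 0.0069
grip_force: 74.1
```

>>> send_rows(
  rows=[
    [4,0,0,-5,0],
    [4,0,0,-5,0],
    [4,0,0,-5,0],
  ],
)

```text
time: 21.65
tcp_pos: [0.5007, -0.1251, 0.0564]
ee_rot: [0.001, 0.696, 0.718, -0.001]
ft_force: [-9.6, -9.7, 16.9]
width: 0.0072
grip_force: 76.2
```

>>> send_rows(
  rows=[
    [4,0,0,0,0],
    [28,0,-1,1,0],
    [28,0,-1,1,0],
    [28,0,-1,1,0],
    [28,0,-1,30,0],
    [28,0,-1,65,0],
    [28,0,-1,105,0],
    [28,0,-1,105,0],
    [28,0,-1,105,0],
  ],
)

```text
time: 22.4
tcp_pos: [0.5028, -0.1234, 0.1618]
ee_rot: [0.002, 0.695, 0.719, 0.002]
ft_force: [-0.8, -0.1, -1.5]
width: 0.0281
grip_force: 0.0
```

Run:
```python
from h import *
s=snap('wrist','w12.png');print(ctrl.get_obs()['tcp_pos']);ph(s,.083);tops(s,.083)
```

```text
[ 0.50159551 -0.1232872   0.15987172]
far end, then centreline [[0.4985, -0.0489], [0.498, -0.0545], [0.4985, -0.0715], [0.4999, -0.1097], [0.5015, -0.1523]]
(350, 120, 23, 142) [(0.527, -0.051, 15), (0.527, -0.075, 18), (0.528, -0.101, 17), (0.527, -0.129, 20), (0.541, -0.158, 4)]
(311, 118, 10, 171) [(0.495, -0.051, 9), (0.496, -0.08, 9), (0.498, -0.112, 8), (0.499, -0.147, 8), (0.499, -0.185, 8)]
```

View pics/w12.png

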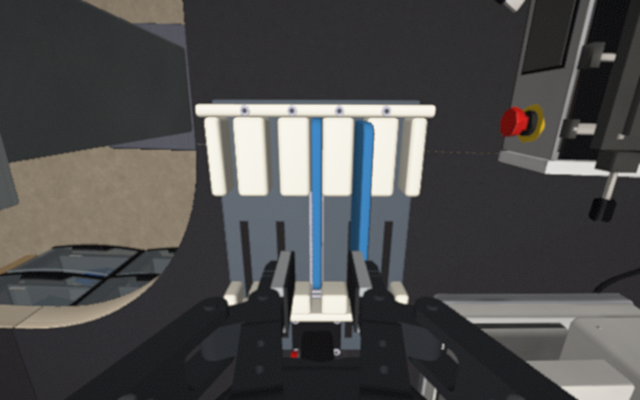

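Phones stand in slots 3 (column 316) and 4 (column 365), both up against the back stop. Next phone.

>>> send_rows(
  rows=[
    [34,0,40,20,1],
    [34,0,80,36,2],
    [34,0,120,36,3],
    [34,-2,160,36,3.9],
    [34,-4,200,36,3.9],
    [34,-6,240,36,3.9],
    [34,-8,280,36,3.9],
    [34,-10,320,36,3.9],
    [34,-13,360,36,3.9],
    [34,-13,400,36,3.9],
  ],
)

```text
time: 23.28
tcp_pos: [0.4864, 0.2781, 0.1937]
ee_rot: [-0.001, 0.671, 0.742, -0.001]
ft_force: [0.9, -0.1, 0.9]
width: 0.034
grip_force: 0.0
```

>>> send_rows(
  rows=[
    [34,0,24,0,0],
    [34,0,24,0,0],
    [34,0,24,0,0],
  ],
)

```text
time: 23.53
tcp_pos: [0.4864, 0.3017, 0.1933]
ee_rot: [-0.001, 0.67, 0.743, -0.001]
ft_force: [-0.4, -1.1, -0.0]
width: 0.0339
grip_force: 0.0
```

Run:
```python
from h import *
s=snap('wrist');print(ctrl.get_obs()['tcp_pos']);tops(s)
```

```text
[0.48724057 0.29997168 0.19361351]
(307, 121, 12, 152) [(0.47, 0.369, 8), (0.471, 0.339, 10), (0.475, 0.307, 10), (0.479, 0.272, 9), (0.484, 0.233, 9)]
(257, 119, 17, 143) [(0.428, 0.366, 10), (0.43, 0.338, 10), (0.433, 0.308, 10), (0.436, 0.275, 10), (0.44, 0.241, 7)]
(595, 98, 45, 67) [(0.736, 0.416, 6), (0.731, 0.404, 10), (0.727, 0.391, 9), (0.722, 0.378, 9), (0.722, 0.365, 4)]
```

>>> send_rows(
  rows=[
    [34,2,1,-40,0],
    [34,2,1,-80,0],
    [34,2,1,-115,0],
    [34,2,1,-138,0],
    [34,2,1,-147,0],
    [34,2,1,-147,0],
    [34,2,1,-147,0],
  ],
  grip_force=25,
)

```text
time: 24.17
tcp_pos: [0.4906, 0.3005, 0.0491]
ee_rot: [0.0, 0.671, 0.741, 0.0]
ft_force: [0.5, 0.5, 0.1]
width: 0.0341
grip_force: 0.0
```

>>> send_rows(
  rows=[
    [4,0,0,0,0],
    [4,0,0,0,0],
    [4,0,0,0,0],
    [4,0,0,0,0],
    [4,0,0,0,0],
    [4,0,0,0,0],
  ],
)

```text
time: 24.67
tcp_pos: [0.4898, 0.3013, 0.0504]
ee_rot: [0.0, 0.671, 0.742, 0.0]
ft_force: [-8.6, -3.0, 9.6]
width: 0.0132
grip_force: 23.6
```

>>> send_rows(
  rows=[
    [4,-4,0,10,0],
    [4,-8,0,22,0],
    [4,-12,0,34,0],
    [4,-17,0,48,0],
    [4,-17,0,75,0],
    [4,-17,0,100,0],
    [4,-17,0,100,0],
    [4,-17,0,100,0],
  ],
)

```text
time: 25.33
tcp_pos: [0.4736, 0.3017, 0.1508]
ee_rot: [0.001, 0.671, 0.741, 0.002]
ft_force: [0.1, -0.7, -2.5]
width: 0.0072
grip_force: 31.8
```

>>> send_rows(
  rows=[
    [4,0,0,0,0],
    [4,0,0,0,0],
  ],
  grip_force=50,
)

```text
time: 25.5
tcp_pos: [0.4723, 0.3006, 0.1475]
ee_rot: [-0.0, 0.671, 0.741, -0.001]
ft_force: [-1.2, -0.6, -1.4]
width: 0.0067
grip_force: 53.8
```

>>> send_rows(
  rows=[
    [4,0,-15,0,0],
    [4,0,-50,0,0],
    [4,-2,-90,0,-1],
    [4,-4,-130,0,-2],
    [4,-6,-170,0,-3],
    [4,-8,-210,0,-3.9],
    [4,-10,-250,0,-3.9],
    [4,-10,-290,0,-3.9],
    [4,-10,-330,0,-3.9],
    [4,-10,-370,0,-3.9],
  ],
)

```text
time: 26.33
tcp_pos: [0.4619, -0.0708, 0.1476]
ee_rot: [-0.001, 0.696, 0.718, -0.0]
ft_force: [1.8, -0.2, -1.7]
width: 0.0067
grip_force: 54.0
```

>>> send_rows(
  rows=[
    [4,0,-40,0,0],
    [4,0,-58,-10,0],
    [4,0,-58,-20,0],
    [4,0,-58,-20,0],
    [4,0,-58,-20,0],
  ],
)

```text
time: 26.75
tcp_pos: [0.4623, -0.1259, 0.1273]
ee_rot: [-0.001, 0.696, 0.718, -0.0]
ft_force: [-0.9, 0.7, -1.4]
width: 0.0071
grip_force: 53.9
```

Run:
```python
from h import *
s=snap('wrist','w13.png');print(ctrl.get_obs()['tcp_pos']);ph(s,.16)
```

```text
[ 0.46285006 -0.12563895  0.12801731]
far end, then centreline [[0.4606, -0.0511], [0.4609, -0.0539], [0.4611, -0.0599], [0.4617, -0.0788], [0.4624, -0.0999]]
```

>>> send_rows(
  rows=[
    [4,0,0,-25,0],
    [4,0,0,-45,0],
    [4,0,0,-60,0],
    [4,0,0,-69,0],
    [4,0,0,-69,0],
    [4,0,0,-69,0],
  ],
)

```text
time: 27.3
tcp_pos: [0.4625, -0.1274, 0.0593]
ee_rot: [0.0, 0.696, 0.718, -0.001]
ft_force: [-1.9, -7.0, -4.1]
width: 0.0071
grip_force: 70.8
```

>>> send_rows(
  rows=[
    [4,0,0,-4,0],
    [4,0,0,-4,0],
    [4,0,3,-4,0],
    [4,0,3,-4,0],
    [4,0,3,-4,0],
  ],
)

```text
time: 27.72
tcp_pos: [0.4625, -0.1266, 0.0561]
ee_rot: [0.001, 0.696, 0.718, -0.002]
ft_force: [-4.7, -14.6, 1.6]
width: 0.0069
grip_force: 72.0
```

>>> send_rows(
  rows=[
    [4,0,-2,-2,0],
    [4,0,-2,-2,0],
    [28,0,-2,-1,0],
    [28,0,-2,-1,0],
    [28,0,-2,-1,0],
    [28,0,-2,30,0],
    [28,0,-2,65,0],
    [28,0,-2,105,0],
    [28,0,-2,105,0],
  ],
)

```text
time: 28.47
tcp_pos: [0.4668, -0.126, 0.1677]
ee_rot: [0.004, 0.696, 0.718, 0.003]
ft_force: [1.8, -0.1, 0.6]
width: 0.0275
grip_force: 0.0
```

Run:
```python
from h import *
s=snap('wrist','w14.png');print(ctrl.get_obs()['tcp_pos']);ph(s,.083);tops(s,.083)
```

```text
[ 0.46572447 -0.12573689  0.16447132]
far end, then centreline [[0.4608, -0.0504], [0.4609, -0.056], [0.4614, -0.0749], [0.4677, -0.114], [0.4691, -0.1578]]
(381, 118, 38, 168) [(0.521, -0.052, 21), (0.522, -0.081, 25), (0.519, -0.113, 29), (0.519, -0.148, 29), (0.535, -0.187, 10)]
(348, 116, 18, 136) [(0.489, -0.052, 13), (0.49, -0.075, 14), (0.49, -0.099, 14), (0.491, -0.126, 16), (0.492, -0.155, 15)]
(309, 116, 11, 169) [(0.458, -0.053, 10), (0.458, -0.082, 10), (0.46, -0.114, 10), (0.46, -0.149, 10), (0.462, -0.188, 8)]
```

>>> send_rows(
  rows=[
    [34,0,40,20,1],
    [34,0,80,31,2],
    [34,0,120,31,3],
    [34,-2,160,31,3.9],
    [34,-5,200,31,3.9],
    [34,-8,240,31,3.9],
    [34,-11,280,31,3.9],
    [34,-15,320,31,3.9],
    [34,-19,360,31,3.9],
    [34,-19,400,31,3.9],
  ],
)

```text
time: 29.35
tcp_pos: [0.4425, 0.2764, 0.1907]
ee_rot: [-0.0, 0.671, 0.742, -0.0]
ft_force: [1.0, 0.0, 0.7]
width: 0.034
grip_force: 0.0
```

>>> send_rows(
  rows=[
    [34,0,23,0,0],
    [34,0,23,0,0],
    [34,0,23,0,0],
  ],
)

```text
time: 29.6
tcp_pos: [0.4428, 0.2985, 0.1902]
ee_rot: [-0.001, 0.67, 0.743, -0.001]
ft_force: [0.8, -1.0, -0.3]
width: 0.0339
grip_force: 0.0
```

Run:
```python
from h import *
s=snap('wrist');print(ctrl.get_obs()['tcp_pos']);tops(s)
```

```text
[0.44347685 0.29699841 0.19035476]
(309, 121, 11, 152) [(0.428, 0.366, 8), (0.43, 0.337, 9), (0.433, 0.305, 10), (0.437, 0.27, 9), (0.442, 0.232, 8)]
```

>>> send_rows(
  rows=[
    [34,3,1,-40,0],
    [34,3,1,-80,0],
    [34,3,1,-115,0],
    [34,3,1,-135,0],
    [34,3,1,-144,0],
    [34,3,1,-144,0],
    [34,3,1,-144,0],
  ],
  grip_force=25,
)

```text
time: 30.23
tcp_pos: [0.4476, 0.2976, 0.0481]
ee_rot: [0.0, 0.671, 0.741, 0.0]
ft_force: [1.1, -0.0, -0.0]
width: 0.0343
grip_force: 0.0
```

>>> send_rows(
  rows=[
    [4,0,0,0,0],
    [4,0,0,0,0],
    [4,0,0,0,0],
    [4,0,0,0,0],
    [4,0,0,0,0],
    [4,0,0,0,0],
  ],
)

```text
time: 30.73
tcp_pos: [0.4479, 0.2984, 0.0492]
ee_rot: [0.001, 0.671, 0.741, 0.001]
ft_force: [-2.9, -2.3, 6.2]
width: 0.0132
grip_force: 23.8
```

>>> send_rows(
  rows=[
    [4,-4,0,10,0],
    [4,-8,0,22,0],
    [4,-12,0,34,0],
    [4,-17,0,48,0],
    [4,-17,0,75,0],
    [4,-17,0,100,0],
    [4,-17,0,100,0],
    [4,-17,0,100,0],
  ],
)

```text
time: 31.4
tcp_pos: [0.4309, 0.2986, 0.1496]
ee_rot: [0.001, 0.671, 0.741, 0.002]
ft_force: [0.3, -0.4, -2.2]
width: 0.0069
grip_force: 32.3
```

>>> send_rows(
  rows=[
    [4,0,0,0,0],
    [4,0,0,0,0],
  ],
  grip_force=50,
)

```text
time: 31.57
tcp_pos: [0.4295, 0.2976, 0.1465]
ee_rot: [-0.0, 0.671, 0.741, -0.001]
ft_force: [-0.4, -0.1, -1.7]
width: 0.0069
grip_force: 53.8
```

>>> send_rows(
  rows=[
    [4,0,-15,0,0],
    [4,0,-50,0,0],
    [4,0,-90,0,-1],
    [4,0,-130,0,-2],
    [4,0,-170,0,-3],
    [4,0,-210,0,-3.9],
    [4,-2,-250,0,-3.9],
    [4,-5,-290,0,-3.9],
    [4,-5,-330,0,-3.9],
    [4,-5,-370,0,-3.9],
  ],
)

```text
time: 32.4
tcp_pos: [0.4239, -0.0738, 0.1467]
ee_rot: [-0.0, 0.696, 0.718, -0.0]
ft_force: [1.7, -0.1, -1.7]
width: 0.0067
grip_force: 54.1
```

>>> send_rows(
  rows=[
    [4,0,-40,0,0],
    [4,0,-57,-10,0],
    [4,0,-57,-20,0],
    [4,0,-57,-20,0],
    [4,0,-57,-20,0],
  ],
)

```text
time: 32.82
tcp_pos: [0.4243, -0.1281, 0.1264]
ee_rot: [-0.001, 0.696, 0.718, -0.001]
ft_force: [-0.0, 0.3, -1.3]
width: 0.0069
grip_force: 53.9
```

Run:
```python
from h import *
s=snap('wrist','w15.png');print(ctrl.get_obs()['tcp_pos']);ph(s,.16)
```

```text
[ 0.42480953 -0.12786404  0.12699766]
far end, then centreline [[0.4228, -0.0529], [0.4229, -0.0556], [0.4231, -0.0619], [0.4239, -0.0807], [0.4244, -0.1016]]
```

>>> send_rows(
  rows=[
    [4,0,0,-25,0],
    [4,0,0,-45,0],
    [4,0,0,-60,0],
    [4,0,0,-68,0],
    [4,0,0,-68,0],
    [4,0,0,-68,0],
  ],
)

```text
time: 33.37
tcp_pos: [0.4246, -0.129, 0.0593]
ee_rot: [-0.0, 0.696, 0.719, -0.001]
ft_force: [-1.3, -5.7, -4.4]
width: 0.0073
grip_force: 68.9
```

>>> send_rows(
  rows=[
    [4,0,0,-4,0],
    [4,0,0,-4,0],
    [4,0,3,-4,0],
    [4,0,3,-4,0],
    [4,0,3,-4,0],
  ],
)

```text
time: 33.78
tcp_pos: [0.4246, -0.1282, 0.0561]
ee_rot: [0.001, 0.696, 0.718, -0.001]
ft_force: [-3.8, -13.8, 1.8]
width: 0.0067
grip_force: 70.0
```

>>> send_rows(
  rows=[
    [4,0,-2,-2,0],
    [4,0,-2,-2,0],
    [28,0,-2,-1,0],
    [28,0,-2,-1,0],
    [28,0,-2,-1,0],
    [28,0,-2,30,0],
    [28,0,-2,65,0],
    [28,20,-10,105,0],
    [50,50,-25,140,0],
    [85,76,-40,190,0],
  ],
)

```text
time: 34.62
tcp_pos: [0.4894, -0.1584, 0.2245]
ee_rot: [0.0, 0.695, 0.719, 0.0]
ft_force: [0.1, 0.1, -0.7]
width: 0.0513
grip_force: 0.0
```

>>> send_rows(
  rows=[
    [85,0,0,0,0],
    [85,0,0,0,0],
    [85,0,0,0,0],
  ],
)

```text
time: 34.87
tcp_pos: [0.488, -0.1582, 0.222]
ee_rot: [-0.0, 0.696, 0.718, -0.0]
ft_force: [-0.4, 0.2, -0.4]
width: 0.0845
grip_force: 0.0
```

Run:
```python
from h import *
s=snap('wrist','w16.png');print(ctrl.get_obs()['tcp_pos']);tops(s,.083)
m=cv2.inRange(cv2.cvtColor(s['img'],cv2.COLOR_BGR2HSV),(0,150,80),(8,255,255))
for c in cv2.findContours(m,0,2)[0]: 
  if cv2.contourArea(c)>20: print(cv2.minAreaRect(c)[0],ray(s,[cv2.minAreaRect(c)[0]],.06))
```

```text
[ 0.48754253 -0.15809823  0.22148568]
(289, 316, 14, 43) [(0.458, -0.304, 6), (0.459, -0.316, 8), (0.461, -0.329, 8), (0.465, -0.342, 8), (0.468, -0.355, 5)]
(360, 81, 22, 149) [(0.529, -0.055, 12), (0.526, -0.084, 16), (0.526, -0.117, 17), (0.527, -0.151, 18), (0.536, -0.188, 9)]
(329, 79, 9, 148) [(0.493, -0.054, 8), (0.494, -0.084, 8), (0.496, -0.115, 8), (0.497, -0.149, 8), (0.5, -0.186, 7)]
(290, 78, 11, 150) [(0.459, -0.055, 8), (0.459, -0.084, 9), (0.46, -0.116, 9), (0.46, -0.151, 10), (0.462, -0.188, 8)]
(248, 78, 16, 149) [(0.422, -0.056, 9), (0.422, -0.085, 8), (0.422, -0.118, 9), (0.423, -0.151, 10), (0.424, -0.189, 8)]
(311.0, 298.0) [[ 0.48146284 -0.29126244  0.06      ]]
(499.75006103515625, 85.75000762939453) [[ 0.65590186 -0.04991352  0.06      ]]
```

View pics/w16.png

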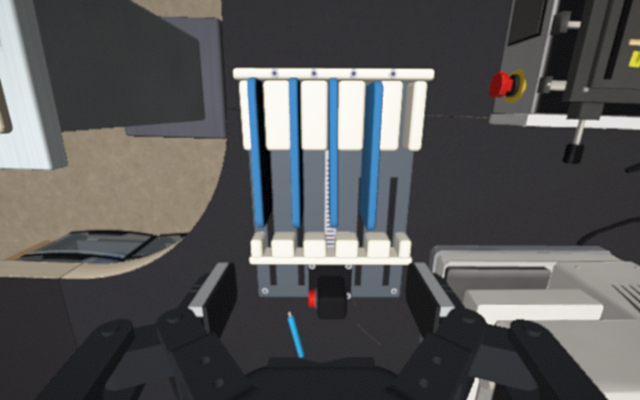

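All four phones stand in slots 1–4 (columns 256, 295, 333 and 372) with their free ends level at row ~228. The end comb's slots are lined up with them, the grip is at (330,295), and the spudger is flat at (296,335). Now to close the comb.

>>> send_rows(
  rows=[
    [70,5,-35,0,0],
    [70,10,-70,0,0],
    [70,15,-105,0,0],
    [70,15,-132,-20,0],
    [70,15,-132,-60,0],
    [70,15,-132,-100,0],
    [70,15,-132,-140,0],
    [70,15,-132,-177,0],
    [70,15,-132,-177,0],
    [70,15,-132,-177,0],
  ],
)

```text
time: 35.75
tcp_pos: [0.5015, -0.2896, 0.0441]
ee_rot: [-0.002, 0.696, 0.718, -0.001]
ft_force: [-0.0, -0.5, 0.8]
width: 0.07
grip_force: 0.0
```

>>> send_rows(
  rows=[
    [25,0,0,0,0],
    [25,0,0,0,0],
    [25,0,0,0,0],
    [25,0,0,0,0],
    [25,0,0,0,0],
    [25,0,0,0,0],
  ],
  grip_force=45,
)

```text
time: 36.25
tcp_pos: [0.5027, -0.2921, 0.0485]
ee_rot: [0.001, 0.696, 0.718, -0.0]
ft_force: [-8.2, 0.2, 9.5]
width: 0.0371
grip_force: 45.0
```

>>> send_rows(
  rows=[
    [25,0,6,0,0],
    [25,0,14,0,0],
    [25,-1,22,0,0],
    [25,-1,29,0,0],
    [25,-1,35,0,0],
    [25,-1,40,0,0],
    [25,-1,44,0,0],
    [25,-1,44,0,0],
  ],
)

```text
time: 36.92
tcp_pos: [0.5015, -0.2475, 0.0485]
ee_rot: [0.0, 0.696, 0.718, -0.001]
ft_force: [-10.1, 0.5, 12.6]
width: 0.0371
grip_force: 44.5
```

>>> send_rows(
  rows=[
    [25,0,3,0,0],
    [25,0,5,0,0],
    [25,0,5,0,0],
    [25,0,5,0,0],
  ],
)

```text
time: 37.25
tcp_pos: [0.5013, -0.2432, 0.0485]
ee_rot: [0.0, 0.696, 0.718, -0.001]
ft_force: [-11.3, -0.1, 12.0]
width: 0.0371
grip_force: 44.4
```

>>> send_rows(
  rows=[
    [25,0,3,0,0],
    [25,0,3,0,0],
    [25,0,3,0,0],
    [25,0,3,0,0],
  ],
)

```text
time: 37.58
tcp_pos: [0.5013, -0.2417, 0.0485]
ee_rot: [0.001, 0.697, 0.717, -0.001]
ft_force: [-10.0, -5.2, 10.3]
width: 0.037
grip_force: 45.2
```

The wall is up against the phones (50 mm of travel, -5 N). Let go and clear out.

>>> send_rows(
  rows=[
    [70,0,2,0,0],
    [70,0,2,0,0],
    [70,0,2,0,0],
    [70,0,2,0,0],
    [70,0,2,40,0],
    [70,0,2,80,0],
    [70,0,30,120,0],
    [85,-8,60,150,0],
    [85,-14,85,175,0],
    [85,-14,85,175,0],
  ],
)

```text
time: 38.42
tcp_pos: [0.4909, -0.1487, 0.2276]
ee_rot: [0.004, 0.694, 0.72, 0.003]
ft_force: [2.0, 0.2, 0.2]
width: 0.0852
grip_force: 0.0
```

>>> send_rows(
  rows=[
    [85,0,0,0,0],
    [85,0,0,0,0],
    [85,0,0,0,0],
  ],
)

```text
time: 38.67
tcp_pos: [0.4879, -0.1548, 0.2197]
ee_rot: [-0.001, 0.696, 0.718, -0.0]
ft_force: [-0.4, -0.2, -0.3]
width: 0.0848
grip_force: 0.0
```

Run:
```python
from h import *
s=snap('wrist','w17.png');print(ctrl.get_obs()['tcp_pos']);tops(s,.083)
im=s['img'];hsv=cv2.cvtColor(im,cv2.COLOR_BGR2HSV)
m=cv2.inRange(hsv,(0,150,80),(8,255,255))
for c in cv2.findContours(m,0,2)[0]: 
  if cv2.contourArea(c)>20: print(cv2.boundingRect(c),ray(s,[cv2.minAreaRect(c)[0]],.06))
# comb wall rows between phones
g=cv2.cvtColor(im,cv2.COLOR_BGR2GRAY).astype(int)
for u in (275,312,352,390): 
    e=[v for v in range(150,270) if (g[v,u]-130)*(g[v+1,u]-130)<0]; print(u,e,ray(s,[[u,v] for v in e],.045)[:,1].round(4) if e else '')
```

```text
[ 0.48774738 -0.15487432  0.21945096]
(289, 318, 15, 42) [(0.457, -0.301, 6), (0.458, -0.312, 7), (0.461, -0.325, 8), (0.464, -0.338, 8), (0.466, -0.351, 7)]
(361, 82, 22, 150) [(0.526, -0.053, 15), (0.527, -0.082, 15), (0.527, -0.114, 17), (0.527, -0.149, 17), (0.537, -0.186, 6)]
(329, 82, 9, 151) [(0.493, -0.054, 9), (0.494, -0.084, 8), (0.496, -0.116, 8), (0.497, -0.151, 8), (0.5, -0.188, 6)]
(289, 82, 12, 150) [(0.458, -0.055, 9), (0.459, -0.084, 9), (0.46, -0.116, 9), (0.46, -0.151, 10), (0.463, -0.189, 6)]
(247, 82, 17, 149) [(0.421, -0.056, 8), (0.422, -0.085, 8), (0.421, -0.118, 9), (0.422, -0.151, 10), (0.425, -0.189, 7)]
(309, 256, 6, 17) [[ 0.4805582  -0.24124174  0.06      ]]
(490, 74, 25, 27) [[ 0.65567191 -0.04960897  0.06      ]]
275 [153, 196, 230] [-0.1194 -0.1666 -0.2071]
312 [153, 196, 235] [-0.1182 -0.1653 -0.212 ]
352 [153, 196, 235, 263, 266] [-0.1169 -0.164  -0.2106 -0.2467 -0.2507]
390 [200, 229] [-0.1673 -0.2018]
```

Run:
```python
from h import *
for f in ('w16','w17'):
    im=cv2.imread(f'pics/{f}.png');m=cv2.inRange(cv2.cvtColor(im,cv2.COLOR_BGR2HSV),(0,150,80),(8,255,255));m[:200]=0
    print(f,[(cv2.boundingRect(c),cv2.contourArea(c)) for c in cv2.findContours(m,0,2)[0] if cv2.contourArea(c)>10])
print(ctrl.finish_job())
```

```text
w16 [((308, 289, 7, 19), 76.5)]
w17 [((309, 256, 6, 17), 74.5)]
the job is handed in; nothing more can be done
None
```

The job is handed in: all four phones stand in rack slots 1–4 against the back stop, with the end comb about 2 mm from their free ends and apparently locked. The spudger lies flat on the worktop, clear of the rack, and the bottle, brick and memory stick were not touched. The hand-in call returned no verdict.

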